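# Set a gap screw to a gauge blade

### The job

The steel gauge blade already lies in the gap of the blue gap-setting stand. Turn the black wing knob clockwise until the brass foot bears lightly on the blade with a few newtons, so that the blade just drags but is not clamped; then pull the blade by its orange handle about a centimetre out towards the handle end to feel the drag. Leave the blade lying in the gap under the lightly pressing foot, and do not disturb the screwdriver and the loupe beside the stand.

Things in the scene. Friction and masses are not known exactly. Their poses are not given: they have to be found in the camera images.
- jig: gap-setting stand screwed to the bench: grey base 180 x 110 mm, blue C-frame. Origin: on the bench exactly below the axis of knob and foot. +x points to the column (x = 48 to 76 mm), -x to where the blade's handle sticks out (roughly towards the robot), z up. The blue arm, 50 mm wide, reaches from the column to x = -24 mm; its top is 95 mm above the bench
- bed (a point): middle of the upper face of the steel bed on which the blade lies, under the foot, 30 mm above the bench, axes as the stand's. The bed is 46 mm wide from x = -45 to 30 mm and only 12 mm wide from x = -97 to -45 mm, so that fingers pass on both sides of the handle; the base top below it is 14 mm above the bench
- knob_grip (a point): point on the vertical axis of the wing knob at the height to grip, 126 mm above the bench. The wing is a black upright bar 62 mm long (this point's x), 14 mm thick (its y), from 105 to 138 mm above the bench, on an aluminium disc 48 mm across; a white line marks its +x half. The knob turns but stays at its height; friction 0.06 N m holds it where it is left
- foot_face (a point): centre of the flat underside of the brass foot, 20 mm across. Turning the knob clockwise (seen from above) lowers it 1.4 mm per rad; it starts 1.5 to 4 mm above the blade, so the knob needs more than one grasp. The foot is sprung: on touching the blade it stays at that height, and as the knob turns on its press grows by 2.8 N per rad (2 N per mm)
- gauge_blade (a point): point on the upper face of the loose steel gauge blade, 5 mm above its underside and 30 mm from its tip; at the start within 7 mm of right under the foot. The blade is 24 mm wide, 5 mm thick and runs from 30 mm ahead (+x) of this point to 75 mm behind it, where the handle begins. Under the foot, a slow level pull on it meets a drag of about 1 to 1.5 times the press
- gauge_handle (a point): centre of the blade's orange handle, a bar 75 mm long (its x, which points to the blade's tip), 20 mm wide (y) and 30 mm high, 112.5 mm behind the point gauge_blade; its underside is level with the blade's underside, on the bed. The gauge weighs about 0.12 kg and lies steadily by itself
- screwdriver: bystander: small yellow-handled screwdriver, 151 mm long, lying beside the stand; origin at its middle underneath
- loupe: bystander: black stand loupe, 38 mm across and 36 mm high, beside the stand; origin under its centre
Mind the look-alikes: they are no part of the job. Leave any turquoise look-alike of the part that bears gauge_blade alone.

How it is judged:
By the outcome, as a careful person would: the job done as asked, in the order asked, and still so for the second after the job is handed in, with the robot touching nothing.
It also fails if it takes over 70 s, if anything falls off the work surface, if the arm or the gripper's body presses on something with over 40 N, if the wrist force passes 120 N, or if a joint passes its speed limit or range.

### The arm

A 7-joint arm with a two-finger parallel gripper is mounted at the origin on a cart in front of the work surface, level with it; the furniture and walls round the work are solid. World frame = base frame: x ahead of the robot, y to its left, z up, the work surface at z = 0. Lengths are in m, angles in rad, forces in N, time in s.
With the tool pointing down it reaches from about 0.4 to 0.875 m from the base axis. Payload 6.5 kg.
Tool frame: the origin (TCP) lies midway between the tips of the shut fingers; the grasp point (between the pads) lies r.tcp_to_grasp behind it (r.tcp_to_grasp is the distance from the TCP to the grasp point, in m); z points along the fingers, y is the line along which they close (so a half turn about z gives the same grasp; the last joint's range is limited). The gripper opens to 88 mm and grips with 3 to 60 N. Pads are 18 mm wide; open, the fingers measure 123 mm over their backs; the gripper's body (75 mm by 187 mm) begins 45 mm behind the grasp point.
Start: joints at [-1.395, 0.536, -0.004, 1.538, 0.003, 1.067, -0.071], TCP at [0.156, 0.631, 0.239] pointing down, gripper open.
Joint ranges: [-2.7, 2.7], [-0.37, 2.16], [-1.27, 1.26], [0.24, 2.4], [-1.31, 4.45], [0.19, 1.91], [-2.76, 2.76]. Speed limits (rad/s): [2.39, 2.39, 3.14, 3.14, 3.14, 3.14, 3.14].

### API

Orientations are given as a rotation vector (axis times angle).
In Python, from rig import r gives the robot as it stands.
- The arm moves only by the tool apply_moves, never from a script. Its arguments are lists of equal length, an entry for each row: "jaw": the closure, from 0 (fully open) to 1 (shut); "dp": the shift along the tool's x, y, z in units of 15 cm (1.0 is 15 cm), a list of three; "spin": the turn about the tool's z in units of 6 degrees (1.0 is 6 degrees). In form: {"jaw": [jaw, ...], "dp": [[x, y, z], ...], "spin": [spin, ...]}. A call has 1 to 8 rows; each row shifts and turns the commanded pose from where the row before left it, along the tool's axes as they then stand; what a row does not reach is not made up. A row lasts 1/12 s, in which the tool goes at most 41.7 mm and 7.16 degrees, less where a joint would pass 70% of its speed; a pose out of reach is approached as far as the arm can. A call with a number of a shift or a turn outside -1 to 1 is refused whole. A call with a gripper value outside its range is refused whole. The fingers move at their own pace and stop on an object; the grip force is fixed at half the most. Time passes only in rows, so rows that do not move let the fingers close. It gives the time, the measured TCP pose, the force, the opening and the grip force at its end, in the units of the state.
- r.get_state(): the state, without advancing time (a new reading comes with each control period).
- r.capture(name): name is "scene" or "top" or "wrist"; returns a dict with "frame" (400x640x3 uint8, red, green, blue), "fx", "fy", "cx", "cy" (pixels), "R" (3x3) and "t" (3): a world point X has camera coordinates R X + t. Camera axes: x right, y down, z forward; pixel columns grow to the right and rows downward; lengths in m; the calibration is good to about 2 mm. A picture is of the moment at which its call begins. There is no depth.
- r.hand_in(): hands the job in; it is judged then, once.
Trained networks look in the newest picture that a camera, given by its name, has taken for a name from the list of things; names that differ only in an ending like _2 or _b are one class to them, and where a whole thing is asked for, a point or a joint stands for the part that bears it (a point fixed in the world has none). Each returns a list of dicts, best first, with "score" (0 to 1); they miss things now and then, are a little off and sometimes report something else, mostly with a low value. They report only what shows in the picture. A call takes as long as a camera call. They do not tell look-alikes from the thing itself.
- r.silhouettes(camera, name): "mask" (400x640 bool, what is visible of it) and "pixel" ([column, row] in pixels, amid what is visible of it).
- r.pinpoint(camera, name): "pixel" ([column, row] in pixels: a listed point, or the origin of a listed thing).
The state is a dict: "clock": time; "q": joint angles; "qd": joint speeds; "joint_efforts": joint torques, N m; "ee_pos": TCP position; "ee_rot": TCP orientation; "force": force on the tool from outside, world axes, zero at the start; "ft_torque": the same for the moment, N m; "gripper_width": finger opening in m; "grasp_force": force on a finger pad.
Only numpy, scipy, OpenCV 4.12 (cv2) and the standard library are available. Lean on these libraries where they do the work, as an engineer would, in place of code of your own. Each camera call takes 0.05 s, during which the arm holds its last target. There are 200 camera calls.

## Working session

There is one attempt and no reset: what is moved stays moved. The work goes in short steps, Python scripts to look and compute and a tool call to move; the robot and the scene stay as the last step left them, time stands still between calls to the robot, and variables do not carry over. Pictures are saved under pics/ and viewed, at most 10 in all, crops included, and the job is handed in when it is done.

Besides the shell and the picture viewer there is one more tool, called after ">>>" by a JSON object that holds its "name" and its "arguments", one argument or row to a line. apply_moves: Moves the arm, as the interface text tells. Shifts and turns lie within -1 to 1; 1 stands for 15 cm of shift or 6 degrees of turn. Its arguments: {"type":"object","properties":{"jaw":{"type":"array","items":{"type":"number"}},"dp":{"type":"array","items":{"type":"array","items":{"type":"number"}}},"spin":{"type":"array","items":{"type":"number"}}},"required":["jaw","dp","spin"]}

```bash
mkdir -p pics; ls
cat > h.py <<'E'
from rig import r
import numpy as np, cv2
from scipy.spatial.transform import Rotation as Ro
def ray(c,p):
    d=np.array([(p[0]-c['cx'])/c['fx'],(p[1]-c['cy'])/c['fy'],1.]); R=np.array(c['R']); t=np.array(c['t'])
    return -R.T@t, R.T@d
def atz(c,p,z):
    o,d=ray(c,p); return o+d*(z-o[2])/d[2]
def proj(c,X):
    x=np.array(c['R'])@X+np.array(c['t']); return x[:2]/x[2]*[c['fx'],c['fy']]+[c['cx'],c['cy']]
def save(c,n): cv2.imwrite('pics/'+n+'.png',cv2.cvtColor(c['frame'],cv2.COLOR_RGB2BGR))
Z=dict(jig=0,bed=.03,knob_grip=.126,foot_face=.0375,gauge_blade=.035,gauge_handle=.045,screwdriver=0,loupe=0)
E
python3 - <<'E'
from h import *
np.set_printoptions(precision=4,suppress=True)
s=r.get_state(); print(s, r.tcp_to_grasp)
ims=[]
for cam in('scene','top'):
    c=r.capture(cam); ims.append(c['frame'])
    for n,z in Z.items():
        for d in r.pinpoint(cam,n)[:3]: print(cam,n,round(d['score'],2),np.round(d['pixel'],1),atz(c,d['pixel'],z))
    save(c,cam+'0')
E
```

```text
pics
{'clock': 0.0, 'q': array([-1.3952,  0.5372, -0.0045,  1.5388,  0.0026,  1.0673, -0.0712]), 'qd': array([-0.0021, -0.0015, -0.0019,  0.0021,  0.0001, -0.    , -0.0001]), 'joint_efforts': array([  0.0003, -57.0986,   0.9911, -25.1605,  -0.0562,   0.0179,
         0.0002]), 'ee_pos': array([0.1555, 0.6305, 0.2378]), 'ee_rot': array([-0.3787, -3.1186,  0.0027]), 'force': array([-0.3471,  0.3764,  0.2239]), 'ft_torque': array([ 0.0015, -0.0075, -0.0132]), 'grasp_force': 0.0, 'gripper_width': 0.08818982620751767} 0.0187
scene jig 0.83 [335.2 267. ] [0.6    0.0336 0.    ]
scene bed 0.84 [336.  253.4] [0.6036 0.037  0.03  ]
scene knob_grip 0.88 [335.9 210.4] [0.604  0.0421 0.126 ]
scene knob_grip 0.25 [332.3 249.2] [ 0.5145 -0.0647  0.126 ]
scene foot_face 0.59 [333.2 251.5] [0.596  0.0367 0.0375]
scene gauge_blade 0.9 [334.9 251.1] [0.6022 0.039  0.035 ]
scene gauge_blade 0.8 [317.6 346. ] [ 0.4237 -0.1523  0.035 ]
scene gauge_handle 0.96 [256.3 376.6] [ 0.3186 -0.1585  0.045 ]
scene gauge_handle 0.74 [300.  275.2] [ 0.4917 -0.0009  0.045 ]
scene screwdriver 0.65 [272.3 255. ] [0.5164 0.1456 0.    ]
scene loupe 0.86 [390.3 272.1] [ 0.6807 -0.0439  0.    ]
top jig 0.58 [334.4 206.9] [0.6005 0.038  0.    ]
top jig 0.29 [285.6 243.7] [0.5183 0.1474 0.    ]
top bed 0.72 [332.5 205.2] [0.5992 0.0427 0.03  ]
top knob_grip 0.68 [327.2 191.9] [0.6092 0.0542 0.126 ]
top gauge_blade 0.84 [333.1 204.7] [0.5994 0.0414 0.035 ]
top gauge_blade 0.68 [406.7 276.7] [ 0.4446 -0.1117  0.035 ]
top gauge_handle 0.97 [347.3 252.8] [0.4947 0.0128 0.045 ]
top gauge_handle 0.71 [415.3 332.5] [ 0.333  -0.1225  0.045 ]
top screwdriver 0.86 [286.2 243.9] [0.5179 0.146  0.    ]
top screwdriver 0.59 [369.7 170.7] [ 0.684  -0.0437  0.    ]
top loupe 0.67 [370.4 171.2] [ 0.6828 -0.0453  0.    ]
```

Run:
```python
import cv2,numpy as np
a=cv2.imread('pics/scene0.png')[160:400,200:440]; b=cv2.imread('pics/top0.png')[140:360,260:460]
cv2.imwrite('pics/crop0.png',np.hstack([cv2.resize(a,(420,420)),cv2.resize(b,(380,420),interpolation=3)]))
```

```text
(no output)
```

View pics/crop0.png

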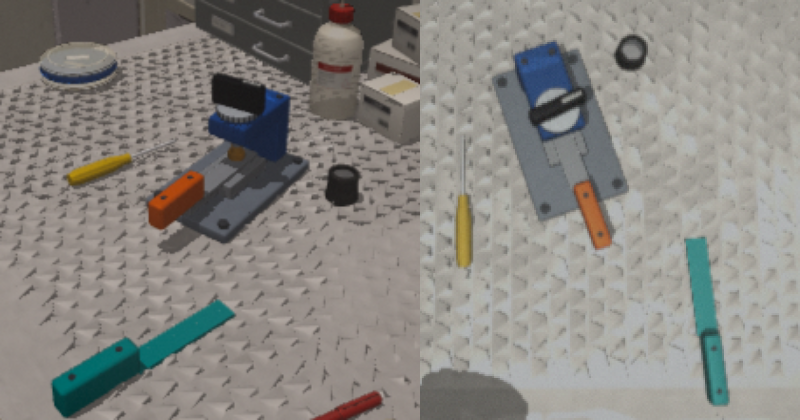

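View pics/scene0.png

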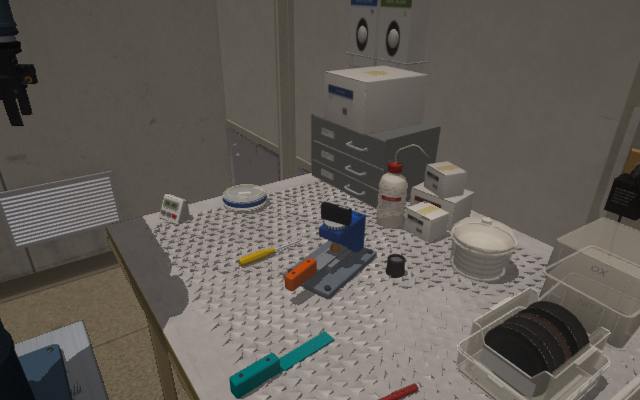

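Two gauges show: orange-handled at scene (300,275)/top (347,253), lying in the stand, and a turquoise one at scene (256,376). The orange one in the gap fits; the turquoise is the look-alike to leave alone. The crop confirms that. The wing stands across the arm.

Run:
```python
from h import *
np.set_printoptions(precision=4,suppress=True)
c=r.capture('top')
def ang(m,z):
    v,u=np.nonzero(m); P=np.array([atz(c,(a,b),z) for a,b in zip(u,v)])[:,:2]
    (cx,cy),(w,h),a=cv2.minAreaRect((P*1000).astype(np.float32)); 
    ev,V=np.linalg.eigh(np.cov(P.T)); return P.mean(0),(w,h,a),np.degrees(np.arctan2(V[1,1],V[0,1]))
m=r.silhouettes('top','jig')[0]['mask']; print('jig',ang(m,.014))
for d in r.silhouettes('top','gauge_handle')[:2]: print('h',ang(d['mask'],.06))
m=r.silhouettes('top','knob_grip')[0]['mask']; print('knob',m.sum(),ang(m,.138))
mm=np.zeros(m.shape,bool); mm[170:215,305:350]=1; k=mm&(c['frame'].max(2)<60); print('black',k.sum(),ang(k,.138))
s=r.get_state(); R=Ro.from_rotvec(s['ee_rot']).as_matrix(); print(R); w=r.capture('wrist'); print(-np.array(w['R']).T@w['t'],np.array(w['R']))
```

```text
jig (array([0.5997, 0.0447]), (198.05845642089844, 110.95610809326172, 18.71746826171875), np.float64(-163.03124888727118))
h (array([ 0.3833, -0.1122]), (174.17945861816406, 24.98815155029297, 6.012823104858398), np.float64(-173.5223382209784))
h (array([0.522 , 0.0174]), (131.35235595703125, 25.85733413696289, 21.10304832458496), np.float64(-159.43172682411935))
knob 513 (array([0.5954, 0.0448]), (46.8895378112793, 53.98328399658203, 66.09449005126953), np.float64(121.33922427605606))
black 204 (array([0.598 , 0.0476]), (17.774660110473633, 61.81716537475586, 24.429443359375), np.float64(112.633223808022))
[[-0.9709  0.2394  0.    ]
 [ 0.2394  0.9709 -0.    ]
 [-0.     -0.     -1.    ]]
[0.0858 0.6477 0.3847] [[ 0.2398  0.9708  0.0011]
 [ 0.9316 -0.2304  0.281 ]
 [ 0.273  -0.0664 -0.9597]]
```

>>> {"name": "apply_moves", "arguments": {
  "jaw": [0, 0, 0, 0, 0, 0, 0, 0],
  "dp": [
    [-0.159, -0.1285, 0],
    [-0.159, -0.1285, 0],
    [-0.159, -0.1285, 0],
    [-0.159, -0.1285, 0],
    [-0.159, -0.1285, 0],
    [-0.159, -0.1285, 0],
    [-0.159, -0.1285, 0],
    [-0.159, -0.1285, 0]
  ],
  "spin": [0, 0, 0, 0, 0, 0, 0, 0]
}}

```text
clock: 1.82
ee_pos: [0.3048, 0.4345, 0.2389]
ee_rot: [0.379, 3.118, 0.001]
force: [1.3, -0.1, 0.0]
gripper_width: 0.0878
grasp_force: 0.0
```

>>> {"name": "apply_moves", "arguments": {
  "jaw": [0, 0, 0, 0, 0, 0, 0, 0],
  "dp": [
    [-0.159, -0.1285, 0],
    [-0.159, -0.1285, 0],
    [-0.159, -0.1285, 0],
    [-0.159, -0.1285, 0],
    [-0.159, -0.1285, 0],
    [-0.159, -0.1285, 0],
    [-0.159, -0.1285, 0],
    [-0.159, -0.1285, 0]
  ],
  "spin": [0, 0, 0, 0, 0, 0, 0, 0]
}}

```text
clock: 2.48
ee_pos: [0.4531, 0.2391, 0.239]
ee_rot: [0.379, 3.118, 0.001]
force: [-0.1, 0.0, 0.7]
gripper_width: 0.0879
grasp_force: 0.0
```

>>> {"name": "apply_moves", "arguments": {
  "jaw": [0, 0, 0, 0, 0, 0, 0, 0],
  "dp": [
    [-0.159, -0.1285, 0],
    [-0.159, -0.1285, 0],
    [-0.159, -0.1285, 0],
    [-0.159, -0.1285, 0],
    [-0.159, -0.1285, 0],
    [-0.159, -0.1285, 0],
    [-0.159, -0.1285, 0],
    [-0.159, -0.1285, 0]
  ],
  "spin": [0, 0, 0, 0, 0, 0, 0, 0]
}}

```text
clock: 3.15
ee_pos: [0.6014, 0.0437, 0.2388]
ee_rot: [0.379, 3.118, 0.0]
force: [0.8, 0.4, 0.4]
gripper_width: 0.0884
grasp_force: 0.0
```

>>> {"name": "apply_moves", "arguments": {
  "jaw": [0, 0, 0, 0, 0, 0, 0, 0],
  "dp": [
    [0, 0, 0],
    [0, 0, 0],
    [0, 0, 0],
    [0, 0, 0],
    [0, 0, 0],
    [0, 0, 0],
    [0, 0, 0],
    [0, 0, 0]
  ],
  "spin": [1, 1, 1, 1, 1, 1, 1, 1]
}}

```text
clock: 3.82
ee_pos: [0.6007, 0.045, 0.2388]
ee_rot: [1.621, 2.691, 0.0]
force: [-0.1, 0.2, 0.3]
gripper_width: 0.0883
grasp_force: 0.0
```

>>> {"name": "apply_moves", "arguments": {
  "jaw": [0, 0],
  "dp": [
    [0, 0, 0],
    [0, 0, 0]
  ],
  "spin": [0.77, 0]
}}

```text
clock: 3.98
ee_pos: [0.6006, 0.0451, 0.2387]
ee_rot: [1.725, 2.625, -0.0]
force: [-0.4, 0.2, -0.2]
gripper_width: 0.088
grasp_force: 0.0
```

```bash
cat >> h.py <<'E'
def pca(c,m,z):
    v,u=np.nonzero(m); P=np.array([atz(c,(a,b),z) for a,b in zip(u,v)])[:,:2]
    q=cv2.minAreaRect((P*1000).astype(np.float32)); ev,V=np.linalg.eigh(np.cov(P.T))
    return P.mean(0),q,np.degrees(np.arctan2(V[1,1],V[0,1]))
E
python3 - <<'E'
from h import *
np.set_printoptions(precision=4,suppress=True)
s=r.get_state(); R=Ro.from_rotvec(s['ee_rot']).as_matrix(); print(s['clock'],s['q'],s['ee_pos'],s['force'],s['ft_torque'],np.degrees(np.arctan2(R[1,1],R[0,1])))
c=r.capture('wrist'); save(c,'w1')
for n in('knob_grip','gauge_handle','jig','bed','gauge_blade'):
    for d in r.pinpoint('wrist',n)[:2]: print(n,round(d['score'],2),d['pixel'],atz(c,d['pixel'],Z[n]))
for n,z in(('knob_grip',.138),('gauge_handle',.06)):
  for d in r.silhouettes('wrist',n)[:1]: print(n,d['mask'].sum(),pca(c,d['mask'],z))
E
```

```text
3.9833 [-0.4801  0.4831  0.4546  1.6917 -0.2413  1.0225  0.4641] [0.6006 0.0451 0.2387] [-0.3744  0.2453 -0.1758] [-0.0278  0.0073 -0.0374] 23.385734047974417
knob_grip 0.72 [314.4, 208.2] [0.6033 0.0393 0.126 ]
gauge_handle 0.83 [219.8, 179.0] [0.4959 0.0056 0.045 ]
gauge_handle 0.56 [78.4, 219.1] [ 0.3518 -0.1112  0.045 ]
jig 0.98 [316.5, 182.1] [0.6065 0.0391 0.    ]
jig 0.16 [313.6, 205.1] [0.6156 0.008  0.    ]
bed 0.8 [318.5, 184.9] [0.6075 0.0425 0.03  ]
bed 0.7 [319.4, 182.5] [0.6073 0.0457 0.03  ]
gauge_blade 0.65 [164.0, 239.4] [ 0.4522 -0.1018  0.035 ]
knob_grip 2148 (array([0.6004, 0.0488]), ((603.8284912109375, 47.479469299316406), (41.7241325378418, 62.088680267333984), 48.04140090942383), np.float64(114.92832729261765))
gauge_handle 2189 (array([0.519 , 0.0167]), ((519.2946166992188, 16.228981018066406), (123.99742126464844, 25.13543701171875), 21.43375587463379), np.float64(-158.12930991860392))
```

View pics/w1.png

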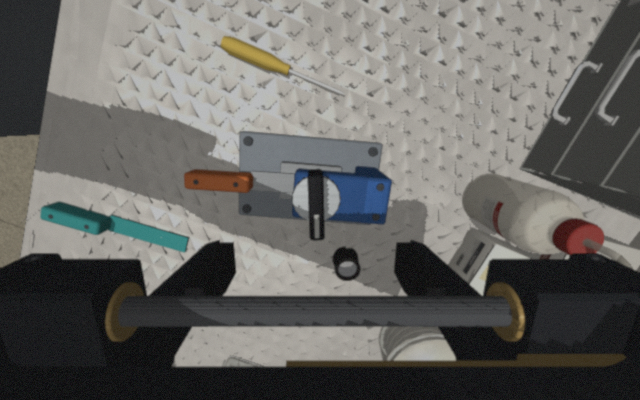

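The wrist view shows the wing upright at (316,205), parallel to the fingers' x; orange handle at (219,180), turquoise look-alike at (110,225), loupe (345,262), screwdriver (280,65). I'll refine the wing's centre and check the bottle's clearance.

Run:
```python
from h import *
np.set_printoptions(precision=4,suppress=True)
w=r.capture('wrist'); t=r.capture('top'); sc=r.capture('scene')
mm=np.zeros((400,640),bool); mm[165:242,300:335]=1
k=mm&(w['frame'].max(2)<50); k=cv2.morphologyEx(k.astype(np.uint8),cv2.MORPH_CLOSE,np.ones((5,5)))>0
print(k.sum(),pca(w,k,.138))
def tri(obs):
    A=np.zeros((3,3));b=np.zeros(3)
    for c,p in obs:
        o,d=ray(c,p);d/=np.linalg.norm(d);M=np.eye(3)-np.outer(d,d);A+=M;b+=M@o
    return np.linalg.solve(A,b)
print('cap',tri([(w,(578,237)),(sc,(395,168))]))
kp=[(w,r.pinpoint('wrist','knob_grip')[0]['pixel']),(sc,r.pinpoint('scene','knob_grip')[0]['pixel'])]
print('knob',tri(kp),[atz(c,p,.126) for c,p in kp])
# blade yaw from handle top edges
hs=np.array(w['frame'],int); o=(hs[...,0]>120)&(hs[...,1]<110)&(hs[...,2]<70); o[:, :170]=0; o[:150]=0;o[210:]=0
print(o.sum(),pca(w,o,.055))
```

```text
808 (array([0.6004, 0.0494]), ((602.3361206054688, 45.025787353515625), (12.167878150939941, 63.40681076049805), 24.007667541503906), np.float64(114.72946844716769))
cap [0.8308 0.1132 0.1399]
knob [0.6024 0.0441 0.1256] [array([0.6031, 0.0438, 0.126 ]), array([0.601 , 0.0437, 0.126 ])]
69 (array([0.5168, 0.0142]), ((503.3377380371094, 7.677762985229492), (53.30839920043945, 14.208529472351074), 20.79792022705078), np.float64(-148.50956892690667))
```

>>> {"name": "apply_moves", "arguments": {
  "jaw": [0, 0, 0, 0, 0, 0, 0, 0],
  "dp": [
    [-0.01, 0.007, 0.145],
    [0, 0, 0.145],
    [0, 0, 0.145],
    [0, 0, 0.145],
    [0, 0, 0.145],
    [0, 0, 0.1],
    [0, 0, 0.044],
    [0, 0, 0]
  ],
  "spin": [-0.1, 0, 0, 0, 0, 0, 0, 0]
}}

```text
clock: 5.3
ee_pos: [0.6012, 0.0439, 0.107]
ee_rot: [-1.707, -2.635, 0.003]
force: [-0.7, -0.6, 0.2]
gripper_width: 0.0882
grasp_force: 0.0
```

>>> {"name": "apply_moves", "arguments": {
  "jaw": [1, 1, 1, 1, 1, 1, 1, 1],
  "dp": [
    [0, 0, 0],
    [0, 0, 0],
    [0, 0, 0],
    [0, 0, 0],
    [0, 0, 0],
    [0, 0, 0],
    [0, 0, 0],
    [0, 0, 0]
  ],
  "spin": [0, 0, 0, 0, 0, 0, 0, 0]
}}

```text
clock: 5.97
ee_pos: [0.6022, 0.0439, 0.1085]
ee_rot: [1.708, 2.637, 0.0]
force: [-0.4, -0.4, -0.1]
gripper_width: 0.0368
grasp_force: 0.0
```

```bash
cat >> h.py <<'E'
def st():
    np.set_printoptions(precision=4,suppress=True)
    s=r.get_state(); R=Ro.from_rotvec(s['ee_rot']).as_matrix()
    print(round(s['clock'],2),'q',s['q'],'p',s['ee_pos'],'f',s['force'],'t',s['ft_torque'],'w',round(s['gripper_width'],4),s['grasp_force'],'yaz',np.degrees(np.arctan2(R[1,1],R[0,1])))
E
python3 -c "from h import *;st()"
```

```text
5.97 q [-0.4209  0.6516  0.3811  1.7741 -0.3271  0.7785  0.5456] p [0.6022 0.0439 0.1085] f [-0.4495 -0.423  -0.1027] t [-0.0613  0.0453 -0.0414] w 0.0368 0.0 yaz 24.127181873777776
```

>>> {"name": "apply_moves", "arguments": {
  "jaw": [1, 1, 1, 1, 1, 1, 1, 1],
  "dp": [
    [0, 0, 0],
    [0, 0, 0],
    [0, 0, 0],
    [0, 0, 0],
    [0, 0, 0],
    [0, 0, 0],
    [0, 0, 0],
    [0, 0, 0]
  ],
  "spin": [0, 0, 0, 0, 0, 0, 0, 0]
}}

```text
clock: 6.63
ee_pos: [0.6025, 0.0441, 0.1084]
ee_rot: [1.708, 2.636, 0.001]
force: [2.2, 0.9, -2.9]
gripper_width: 0.014
grasp_force: 30.0
```

>>> {"name": "apply_moves", "arguments": {
  "jaw": [1, 1, 1, 1, 1],
  "dp": [
    [0, 0, 0],
    [0, 0, 0],
    [0, 0, 0],
    [0, 0, 0],
    [0, 0, 0]
  ],
  "spin": [1, 1, 1, 1, 1]
}}

```text
clock: 7.05
ee_pos: [0.6031, 0.0441, 0.1084]
ee_rot: [2.336, 2.098, 0.002]
force: [4.3, 0.9, -5.0]
gripper_width: 0.0137
grasp_force: 30.0
```

```bash
python3 -c "from h import *;st()"
```

```text
7.05 q [-0.5139  0.6802  0.5164  1.779  -0.4477  0.7993  0.1169] p [0.6031 0.0441 0.1084] f [ 4.3053  0.8677 -4.9772] t [-0.0608 -0.8185  0.0846] w 0.0137 29.965603183954954 yaz -6.14856161412457
```

>>> {"name": "apply_moves", "arguments": {
  "jaw": [1, 1, 1, 1, 1, 1, 1, 1],
  "dp": [
    [0, 0, 0],
    [0, 0, 0],
    [0, 0, 0],
    [0, 0, 0],
    [0, 0, 0],
    [0, 0, 0],
    [0, 0, 0],
    [0, 0, 0]
  ],
  "spin": [1, 1, 1, 1, 1, 0, 0, 0]
}}

```text
clock: 7.72
ee_pos: [0.6036, 0.0439, 0.1084]
ee_rot: [2.796, 1.428, 0.004]
force: [6.0, -0.3, -5.4]
gripper_width: 0.0137
grasp_force: 30.0
```

```bash
python3 -c "from h import *;st()"
```

```text
7.72 q [-0.5999  0.7184  0.6476  1.7836 -0.5663  0.8308 -0.3046] p [0.6036 0.0439 0.1084] f [ 5.9594 -0.341  -5.3917] t [-0.1396 -1.0995 -0.0728] w 0.0137 29.98437623027712 yaz -35.87842331268765
```

>>> {"name": "apply_moves", "arguments": {
  "jaw": [1, 1, 1, 1, 1, 1, 1, 1],
  "dp": [
    [0, 0, 0],
    [0, 0, 0],
    [0, 0, 0],
    [0, 0, 0],
    [0, 0, 0],
    [0, 0, 0],
    [0, 0, 0],
    [0, 0, 0]
  ],
  "spin": [1, 1, 1, 1, 1, 0, 0, 0]
}}

```text
clock: 8.38
ee_pos: [0.6039, 0.0434, 0.1084]
ee_rot: [3.07, 0.656, 0.005]
force: [6.9, -1.2, -7.6]
gripper_width: 0.0137
grasp_force: 30.0
```

```bash
python3 -c "from h import *;st()"
```

```text
8.38 q [-0.6785  0.7671  0.7758  1.7878 -0.6839  0.8738 -0.7335] p [0.6039 0.0434 0.1084] f [ 6.9048 -1.2151 -7.5769] t [-0.3198 -1.3762 -0.0069] w 0.0137 29.986136821098626 yaz -65.8940728117518
```

>>> {"name": "apply_moves", "arguments": {
  "jaw": [1, 1, 1, 1, 1, 1, 1, 1],
  "dp": [
    [0, 0, 0],
    [0, 0, 0],
    [0, 0, 0],
    [0, 0, 0],
    [0, 0, 0],
    [0, 0, 0],
    [0, 0, 0],
    [0, 0, 0]
  ],
  "spin": [1, 1, 1, 1, 1, 0, 0, 0]
}}

```text
clock: 9.05
ee_pos: [0.604, 0.0429, 0.1084]
ee_rot: [3.135, -0.162, 0.007]
force: [7.8, -3.8, -8.0]
gripper_width: 0.0141
grasp_force: 30.0
```

Run:
```python
from h import *
st()
c=r.capture('scene'); save(c,'s2')
cv2.imwrite('pics/s2c.png',cv2.resize(cv2.imread('pics/s2.png')[190:310,260:400],(700,600),interpolation=cv2.INTER_CUBIC))
```

```text
9.05 q [-0.7468  0.8254  0.8973  1.7915 -0.7965  0.9279 -1.1691] p [0.604  0.0429 0.1084] f [ 7.8394 -3.7612 -8.0277] t [-0.5878 -1.5064 -0.1197] w 0.0141 29.98532292433083 yaz -95.90758518313596
```

View pics/s2c.png

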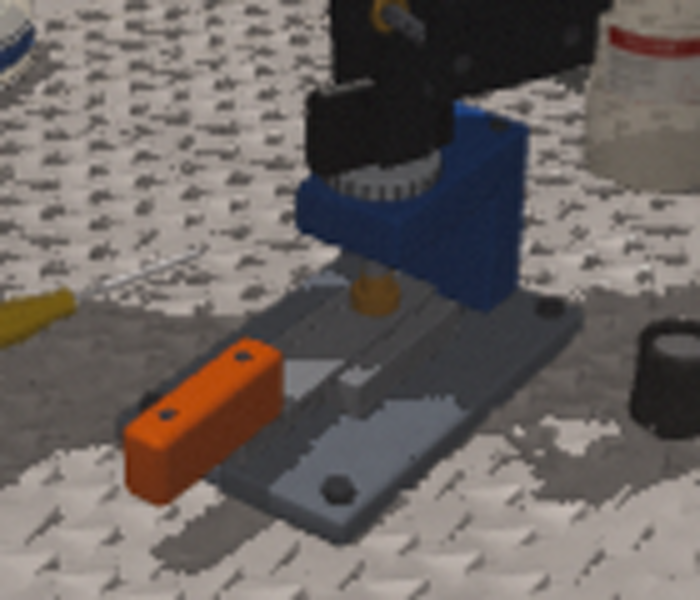

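The foot (crop (375,293)) is near or on the blade after 120° of turn; the gauge and bystanders are undisturbed. I'll measure how far the brass foot has descended in the image since the start.

```bash
cat >> h.py <<'E'
def brass(f,box=(240,258,322,346)):
    a,b,u,v=box; p=f[a:b,u:v].astype(float); R,G,B=p[...,0],p[...,1],p[...,2]
    w=np.clip((R-B)/(R+G+B+1)-.12,0,None); y,x=np.mgrid[a:b,u:v]
    return (w*x).sum()/w.sum(),(w*y).sum()/w.sum(),w.sum()
E
python3 - <<'E'
from h import *
st()
c=r.capture('scene'); 
f0=cv2.cvtColor(cv2.imread('pics/scene0.png'),cv2.COLOR_BGR2RGB)
print(proj(c,np.array([.601,.042,.035])),proj(c,np.array([.601,.042,.045])))
print(brass(f0)); 
for i in range(3): print(brass(r.capture('scene')['frame']))
for f in (f0,c['frame']):
    p=f[236:262,326:344].astype(int); print((100*(p[...,0]-p[...,2])/(p.sum(2)+1)).astype(int)[:,2:16])
E
```

```text
9.1 q [-0.7467  0.8253  0.8972  1.7915 -0.7965  0.9279 -1.1691] p [0.604  0.0429 0.1084] f [ 8.0959 -2.7501 -7.5318] t [-0.5748 -1.4678 -0.0499] w 0.014 29.985041501931846 yaz -95.9135900297765
[333.544  250.6136] [333.667 246.429]
(np.float64(334.67252816073096), np.float64(247.62197776223863), np.float64(10.755571364751376))
(np.float64(334.6059624108705), np.float64(248.7724145994918), np.float64(11.538322205138293))
(np.float64(334.64024005323546), np.float64(248.77277953380008), np.float64(11.582267247528286))
(np.float64(334.63106827243735), np.float64(248.77201830220892), np.float64(11.590526746874875))
[[-26 -27 -26 -26 -28 -27 -27 -29 -28 -28 -29 -27 -24 -26]
 [-26 -27 -27 -25 -28 -27 -27 -27 -27 -28 -28 -26 -27 -24]
 [-25 -25 -25 -26 -26 -27 -30 -26 -28 -26 -27 -29 -26 -24]
 [-14 -23 -26 -24 -27 -29 -27 -29 -26 -27 -27 -28 -23 -24]
 [ -2  -8 -12 -20 -25 -26 -25 -25 -26 -27 -26 -25 -25 -23]
 [ -3  -4  -4  -3  -9 -18 -24 -27 -25 -28 -26 -26 -24 -21]
 [ -4  -3  -3  -2   8  -3  -3  -9 -18 -24 -25 -26 -25 -23]
 [ -3  -3  -3  -2  16   6   0  -1  -1   0  -3 -24 -29 -29]
 [ -3  -3 
[... 1887 characters left out ...]
2  16  29  33  30  32  32  32  31  31  21   0   0]
 [  0   1  14  29  30  29  32  29  32  32  28  16  -1   0]
 [  0   0   3  11  26  33  31  32  31  28  14   2   0   0]
 [  0   0   0   0   2   4   9   9   7   1   1   0   0   0]
 [  0   0   0   0   0   0   0   1   0   0   0   1   0   0]
 [  0  -1   0   0   0   0   0   0   0   0   0   0   0   0]
 [  0   0   0   0   0   0   0   0   0   0   0   0   0   0]
 [  0   0   0   0   0   0   0   0   0   0   0   0   0   0]
 [  0   0   0   0   0   0   0   0   0   0   0   0   0   0]
 [  0   0   0   0   0   0   0   0   0   0   0   0   0   0]
 [  0   0   0   0   0   0   0   0   0   0   0   0  -1   0]
 [  0   0   0   0   0   0   0   0   0   0   0   0   0   0]]
```

Camera scale is 0.42 px/mm and the repeat noise only ~0.02 px, so the foot's stop will show as a plateau. Continuing in 18° steps (0.44 mm, 0.19 px).

>>> {"name": "apply_moves", "arguments": {
  "jaw": [1, 1, 1, 1, 1],
  "dp": [
    [0, 0, 0],
    [0, 0, 0],
    [0, 0, 0],
    [0, 0, 0],
    [0, 0, 0]
  ],
  "spin": [1, 1, 1, 0, 0]
}}

```text
clock: 9.72
ee_pos: [0.604, 0.0426, 0.1085]
ee_rot: [3.071, -0.651, 0.007]
force: [7.4, -3.4, -7.9]
gripper_width: 0.0139
grasp_force: 30.0
```

```bash
cat > b.py <<'E'
from h import *
st(); print(np.mean([brass(r.capture('scene')['frame']) for i in range(3)],0))
E
python3 b.py
```

```text
9.72 q [-0.7823  0.8644  0.9663  1.7934 -0.8604  0.9654 -1.4354] p [0.604  0.0426 0.1085] f [ 7.4209 -3.4475 -7.9462] t [-0.7272 -1.4183 -0.0561] w 0.0139 29.98489607591182 yaz -113.94930055640685
[334.5666 248.9433  11.5711]
```

>>> {"name": "apply_moves", "arguments": {
  "jaw": [1, 1, 1, 1, 1],
  "dp": [
    [0, 0, 0],
    [0, 0, 0],
    [0, 0, 0],
    [0, 0, 0],
    [0, 0, 0]
  ],
  "spin": [1, 1, 1, 0, 0]
}}

```text
clock: 10.28
ee_pos: [0.6038, 0.0422, 0.1084]
ee_rot: [2.931, -1.124, 0.007]
force: [7.9, -5.1, -7.5]
gripper_width: 0.0137
grasp_force: 30.0
```

```bash
python3 b.py
```

```text
10.28 q [-0.8131  0.9052  1.031   1.7952 -0.9205  1.0054 -1.7053] p [0.6038 0.0422 0.1084] f [ 7.8597 -5.0884 -7.5121] t [-0.8342 -1.362  -0.0417] w 0.0137 29.983070343732834 yaz -131.9585938322648
[334.579  248.944   11.7672]
```

Plateau: contact about 137° from the start, now ~19° past it (≈0.9 N). 42° more gives about 3 N.

>>> {"name": "apply_moves", "arguments": {
  "jaw": [1, 1, 1, 1, 1, 1, 1, 1],
  "dp": [
    [0, 0, 0],
    [0, 0, 0],
    [0, 0, 0],
    [0, 0, 0],
    [0, 0, 0],
    [0, 0, 0],
    [0, 0, 0],
    [0, 0, 0]
  ],
  "spin": [1, 1, 1, 0, 0, 0, 0, 0]
}}

```text
clock: 11.1
ee_pos: [0.6035, 0.042, 0.1085]
ee_rot: [2.72, -1.569, 0.007]
force: [6.7, -5.0, -7.1]
gripper_width: 0.0139
grasp_force: 30.0
```

```bash
python3 b.py
```

```text
11.1 q [-0.839   0.9466  1.091   1.7969 -0.9765  1.0471 -1.9792] p [0.6035 0.042  0.1085] f [ 6.7042 -4.9847 -7.0979] t [-0.9483 -1.2091  0.0193] w 0.0139 29.980997568927705 yaz -149.9498024672005
[334.5795 248.9322  11.7403]
```

>>> {"name": "apply_moves", "arguments": {
  "jaw": [1, 1, 1, 1, 1, 1, 1],
  "dp": [
    [0, 0, 0],
    [0, 0, 0],
    [0, 0, 0],
    [0, 0, 0],
    [0, 0, 0],
    [0, 0, 0],
    [0, 0, 0]
  ],
  "spin": [1, 1, 1, 1, 0, 0, 0]
}}

```text
clock: 11.83
ee_pos: [0.6031, 0.0419, 0.1084]
ee_rot: [2.335, -2.101, 0.006]
force: [5.2, -5.2, -5.8]
gripper_width: 0.0138
grasp_force: 30.0
```

```bash
python3 b.py
```

```text
11.83 q [-0.8662  0.9997  1.1607  1.7986 -1.0405  1.1013 -2.3546] p [0.6031 0.0419 0.1084] f [ 5.2015 -5.2236 -5.7781] t [-1.0728 -0.9908 -0.0393] w 0.0138 29.980738889425993 yaz -173.9599479127665
[334.5894 248.935   11.616 ]
```

>>> {"name": "apply_moves", "arguments": {
  "jaw": [0.5, 0.5, 0.5, 0.5, 0.5, 0.5, 0.5, 0.5],
  "dp": [
    [0, 0, 0],
    [0, 0, 0],
    [0, 0, 0],
    [0, 0, 0],
    [0, 0, 0],
    [0, 0, 0],
    [0, 0, -0.1],
    [0, 0, -0.2]
  ],
  "spin": [0, 0, 0, 0, 0, 0, 0, 0]
}}

```text
clock: 12.65
ee_pos: [0.6001, 0.0446, 0.1508]
ee_rot: [2.334, -2.096, -0.007]
force: [1.4, 0.3, 0.6]
gripper_width: 0.0439
grasp_force: 0.0
```

>>> {"name": "apply_moves", "arguments": {
  "jaw": [0.2, 0.2, 0.2, 0.2, 0.2, 0.2, 0.2, 0.2],
  "dp": [
    [0, 0, -0.2],
    [0, 0, -0.2],
    [0, 0, -0.2],
    [0, 0, 0],
    [0, 0, 0],
    [0, 0, 0],
    [0, 0, 0],
    [0, 0, 0]
  ],
  "spin": [0, -1, -1, -1, -1, -1, -1, -1]
}}

```text
clock: 13.32
ee_pos: [0.602, 0.044, 0.2435]
ee_rot: [-2.937, 1.115, 0.0]
force: [-0.1, 0.4, 0.2]
gripper_width: 0.0704
grasp_force: 0.0
```

>>> {"name": "apply_moves", "arguments": {
  "jaw": [0.2, 0.2, 0.2, 0.2, 0.2, 0.2, 0.2, 0.2],
  "dp": [
    [0, 0, 0],
    [0, 0, 0],
    [0, 0, 0],
    [0, 0, 0],
    [0, 0, 0],
    [0, 0, 0],
    [0, 0, 0],
    [0, 0, 0]
  ],
  "spin": [-1, -1, -1, -1, -1, -1, -1, -1]
}}

```text
clock: 13.98
ee_pos: [0.602, 0.0438, 0.2434]
ee_rot: [-3.137, -0.176, 0.0]
force: [0.1, 0.1, -1.1]
gripper_width: 0.0704
grasp_force: 0.0
```

>>> {"name": "apply_moves", "arguments": {
  "jaw": [0.2, 0.2, 0.2, 0.2, 0.2, 0.2, 0.2, 0.2],
  "dp": [
    [0, 0, 0],
    [0, 0, 0],
    [0, 0, 0],
    [0, 0, 0],
    [0, 0, 0],
    [0, 0, 0],
    [0, 0, 0],
    [0, 0, 0]
  ],
  "spin": [-1, -1, -1, -1, -1, -1, -1, -1]
}}

```text
clock: 14.65
ee_pos: [0.602, 0.0437, 0.2434]
ee_rot: [-2.794, -1.436, 0.0]
force: [-0.5, 0.2, -0.2]
gripper_width: 0.0704
grasp_force: 0.0
```

>>> {"name": "apply_moves", "arguments": {
  "jaw": [0.2, 0.2, 0.2, 0.2, 0.2, 0.2, 0.2, 0.2],
  "dp": [
    [0, 0, 0],
    [0, 0, 0],
    [0, 0, 0],
    [0, 0, 0],
    [0, 0, 0],
    [0, 0, 0],
    [0, 0, 0],
    [0, 0, 0]
  ],
  "spin": [-1, -1, -1, -1, -1, -1, -1, -1]
}}

```text
clock: 15.32
ee_pos: [0.602, 0.0437, 0.2433]
ee_rot: [-1.968, -2.448, 0.001]
force: [0.1, -0.3, -0.7]
gripper_width: 0.0704
grasp_force: 0.0
```

>>> {"name": "apply_moves", "arguments": {
  "jaw": [0.2, 0.2, 0.2, 0.2, 0.2, 0.2, 0.2, 0.2],
  "dp": [
    [0, 0, 0],
    [0, 0, 0],
    [0, 0, 0],
    [0, 0, 0],
    [0, 0, 0],
    [0, 0, 0],
    [0, 0, 0],
    [0, 0, 0]
  ],
  "spin": [-1, -1, -1, -1, -1, -1, -1, -1]
}}

```text
clock: 15.98
ee_pos: [0.602, 0.0436, 0.2433]
ee_rot: [-0.803, -3.037, 0.001]
force: [-0.1, -0.1, 0.4]
gripper_width: 0.0704
grasp_force: 0.0
```

>>> {"name": "apply_moves", "arguments": {
  "jaw": [0.2, 0.2, 0.2, 0.2, 0.2, 0.2, 0.2, 0.2],
  "dp": [
    [0, 0, 0],
    [0, 0, 0],
    [0, 0, 0],
    [0, 0, 0],
    [0, 0, 0],
    [0, 0, 0],
    [0, 0, 0],
    [0, 0, 0]
  ],
  "spin": [-1, -1, -1, -1, -1, -1, -1, -1]
}}

```text
clock: 16.65
ee_pos: [0.6019, 0.0435, 0.2433]
ee_rot: [0.502, -3.101, 0.0]
force: [0.7, -0.4, 0.3]
gripper_width: 0.0705
grasp_force: 0.0
```

Run:
```python
from h import *
st(); c=r.capture('wrist'); save(c,'w3'); s=r.capture('scene'); t=r.capture('top'); print(brass(s['frame']))
for cam,cc in(('wrist',c),('scene',s),('top',t)):
    for d in r.pinpoint(cam,'gauge_handle')[:2]: print(cam,round(d['score'],2),d['pixel'],atz(cc,d['pixel'],.045))
```

```text
16.65 q [-0.2224  0.4521  0.1024  1.6677 -0.0519  1.0248  1.7886] p [0.6019 0.0435 0.2433] f [ 0.6824 -0.4152  0.2721] t [0.0787 0.0573 0.0167] w 0.0705 0.0 yaz 108.39331833989763
(np.float64(334.6310429312928), np.float64(248.94139331043786), np.float64(10.870842112035064))
wrist 0.59 [311.2, 79.6] [0.4943 0.0033 0.045 ]
scene 0.82 [250.8, 375.2] [ 0.3137 -0.1522  0.045 ]
scene 0.7 [301.2, 273.8] [0.4959 0.0014 0.045 ]
```

View pics/w3.png

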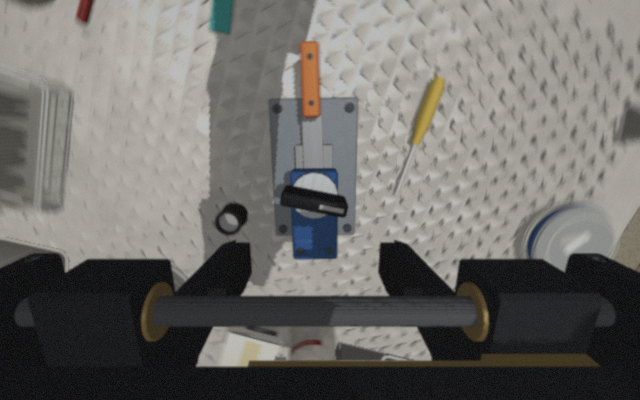

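The view shows the orange handle from (309,42) to (311,116), the blade running under the blue arm; turquoise look-alike at (222,15). Compute the handle's top face pose.

Run:
```python
from h import *
st(); c=r.capture('wrist'); f=c['frame'].astype(int)
o=(f[...,0]>90)&(f[...,0]>1.6*f[...,1])&(f[...,0]>2*f[...,2]); o[:,:285]=0;o[:,335:]=0;o[:35]=0;o[125:]=0
print(o.sum(),pca(c,o,.06)); P=[]
for v in range(48,112,8):
    u=np.nonzero(o[v])[0]; m=atz(c,((u[0]+u[-1])/2,v),.06); P.append(m[:2]); print(v,u[0],u[-1],m)
P=np.array(P); print(np.degrees(np.arctan(np.polyfit(P[:,0],P[:,1],1)[0])))
# blade
for n,z in(('gauge_blade',.035),('bed',.03),('jig',0),('knob_grip',.126)):
    for d in r.pinpoint('wrist',n)[:1]: print(n,d['pixel'],atz(c,d['pixel'],z))
```

```text
16.95 q [-0.2237  0.4522  0.1037  1.6675 -0.0528  1.0248  1.7817] p [0.6021 0.0438 0.2433] f [ 0.6375  0.1434 -0.0392] t [ 0.0248 -0.0094 -0.0233] w 0.0703 0.0 yaz 107.98052844349861
547 (array([0.5008, 0.0042]), ((496.3759765625, 4.267023086547852), (72.80545806884766, 18.165592193603516), 19.622905731201172), np.float64(-159.80285706725132))
48 301 318 [ 0.4682 -0.0056  0.06  ]
56 302 318 [ 0.475  -0.0029  0.06  ]
64 302 318 [ 0.4822 -0.0006  0.06  ]
72 302 318 [0.4894 0.0017 0.06  ]
80 302 319 [0.4966 0.0045 0.06  ]
88 302 318 [0.5041 0.0064 0.06  ]
96 303 319 [0.5114 0.0098 0.06  ]
104 303 319 [0.519  0.0122 0.06  ]
19.19833927727807
gauge_blade [221.0, 1.8] [ 0.4503 -0.1095  0.035 ]
bed [316.5, 180.8] [0.6023 0.0458 0.03  ]
jig [313.8, 179.9] [0.6079 0.044  0.    ]
knob_grip [310.6, 201.1] [0.6041 0.0399 0.126 ]
```

>>> {"name": "apply_moves", "arguments": {
  "jaw": [0.2, 0.2, 0.2, 0.2, 0.2, 0.2, 0.2, 0.2],
  "dp": [
    [0, -0.016, 0],
    [0.19, 0, 0],
    [0.19, 0, 0],
    [0.19, 0, 0],
    [0.187, 0, 0],
    [0, 0, 0.25],
    [0, 0, 0.25],
    [0, 0, 0.25]
  ],
  "spin": [-0.21, 0, 0, 0, 0, 0, 0, 0]
}}

```text
clock: 17.87
ee_pos: [0.4965, 0.0037, 0.1308]
ee_rot: [-0.529, 3.093, -0.0]
force: [0.7, -0.8, -0.2]
gripper_width: 0.0705
grasp_force: 0.0
```

Run:
```python
from h import *
c=r.capture('wrist');c=r.capture('wrist'); st(); save(c,'w4'); f=c['frame'].astype(int)
o=(f[...,0]>90)&(f[...,0]>1.6*f[...,1])&(f[...,0]>2*f[...,2])
n,l,s,_=cv2.connectedComponentsWithStats(o.astype(np.uint8)); k=1+s[1:,4].argmax(); o=l==k; print(s[k],pca(c,o,.06)); P=[]
for v in range(s[k][1]+8,s[k][1]+s[k][3]-8,14):
    u=np.nonzero(o[v])[0]; m=atz(c,((u[0]+u[-1])/2,v),.06); P.append(m[:2]); print(v,u[0],u[-1],m)
P=np.array(P); print(np.degrees(np.arctan(np.polyfit(P[:,0],P[:,1],1)[0])))
```

```text
17.97 q [-0.1692  0.4429  0.0868  2.0333 -0.0591  0.6774  1.8656] p [0.4918 0.0036 0.1266] f [ 0.3907  0.1031 -0.1071] t [ 0.0282  0.0813 -0.0079] w 0.0705 0.0 yaz 109.43067629021726
[ 302  172   25   94 2130] (array([0.4915, 0.0026]), ((492.8416748046875, 2.708486557006836), (74.79131317138672, 18.845932006835938), 20.043956756591797), np.float64(-160.3116394905849))
180 302 326 [ 0.4631 -0.0075  0.06  ]
194 302 326 [ 0.473 -0.004  0.06 ]
208 302 326 [ 0.4833 -0.0004  0.06  ]
222 303 325 [0.4938 0.0033 0.06  ]
236 303 325 [0.5046 0.0071 0.06  ]
250 302 326 [0.5157 0.011  0.06  ]
19.397878840247017
```

View pics/w4.png

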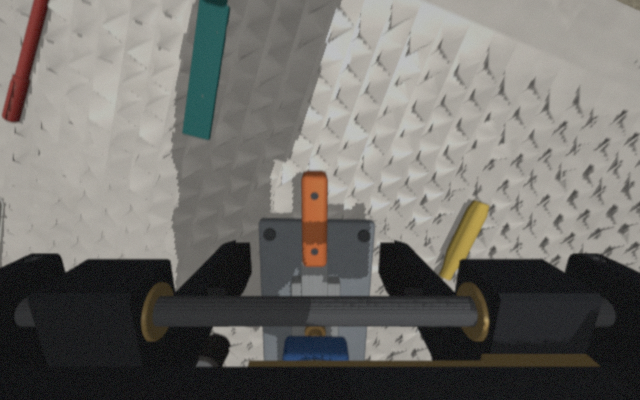

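>>> {"name": "apply_moves", "arguments": {
  "jaw": [0.2, 0.2, 0.2, 0.2, 0.2, 0.2, 0.2],
  "dp": [
    [0, -0.006, 0.15],
    [0, 0, 0.15],
    [0, 0, 0.15],
    [0, 0, 0.15],
    [0, 0, 0],
    [0, 0, 0],
    [0, 0, 0]
  ],
  "spin": [0, 0, 0, 0, 0, 0, 0]
}}

```text
clock: 18.55
ee_pos: [0.4977, 0.0031, 0.0428]
ee_rot: [-0.529, 3.094, -0.0]
force: [1.3, -0.6, 1.4]
gripper_width: 0.0704
grasp_force: 0.0
```

```bash
python3 -c "from h import *;st()"
```

```text
18.55 q [-0.1486  0.6018  0.065   2.0545 -0.0789  0.4849  1.8839] p [0.4977 0.0031 0.0428] f [ 1.261  -0.6271  1.4499] t [ 0.0634  0.0285 -0.0385] w 0.0704 0.0 yaz 109.38813937378251
```

>>> {"name": "apply_moves", "arguments": {
  "jaw": [0.2, 0.2, 0.2, 0.2, 0.2, 0.2],
  "dp": [
    [0, 0, 0.04],
    [0, 0, 0.04],
    [0, 0, 0.02],
    [0, 0, 0],
    [0, 0, 0],
    [0, 0, 0]
  ],
  "spin": [0, 0, 0, 0, 0, 0]
}}

```text
clock: 19.05
ee_pos: [0.4962, 0.0031, 0.026]
ee_rot: [-0.529, 3.097, -0.0]
force: [-0.3, 0.4, -0.0]
gripper_width: 0.0704
grasp_force: 0.0
```

>>> {"name": "apply_moves", "arguments": {
  "jaw": [0.2, 0.2],
  "dp": [
    [0, 0, 0],
    [0, 0, 0]
  ],
  "spin": [0, 0]
}}

```text
clock: 19.22
ee_pos: [0.4962, 0.0031, 0.026]
ee_rot: [-0.529, 3.097, -0.0]
force: [0.2, -0.0, 0.4]
gripper_width: 0.0708
grasp_force: 0.0
```

```bash
python3 -c "
from h import *;st();c=r.capture('wrist');f=c['frame'].astype(int)
o=(f[...,0]>90)&(f[...,0]>1.6*f[...,1])&(f[...,0]>2*f[...,2])
n,l,s,_=cv2.connectedComponentsWithStats(o.astype(np.uint8)); k=1+s[1:,4].argmax(); o=l==k; print(s[k],pca(c,o,.06))
print(brass(r.capture('scene')['frame']))"
```

```text
19.22 q [-0.145   0.6347  0.0602  2.0572 -0.0818  0.4517  1.8862] p [0.4962 0.0031 0.026 ] f [ 0.1567 -0.0438  0.3938] t [ 0.0699 -0.0005 -0.027 ] w 0.0708 0.0 yaz 109.38618199106196
[ 296  196   45  100 4005] (array([ 0.4764, -0.003 ]), ((476.3755798339844, -3.110872268676758), (45.017852783203125, 18.45195960998535), 19.35958480834961), np.float64(-161.5862011064358))
(np.float64(327.95041680566914), np.float64(243.997839242017), np.float64(3.927726866644056))
```

>>> {"name": "apply_moves", "arguments": {
  "jaw": [1, 1, 1, 1, 1, 1, 1, 1],
  "dp": [
    [0, 0.003, 0],
    [0, 0, 0],
    [0, 0, 0],
    [0, 0, 0],
    [0, 0, 0],
    [0, 0, 0],
    [0, 0, 0],
    [0, 0, 0]
  ],
  "spin": [0, 0, 0, 0, 0, 0, 0, 0]
}}

```text
clock: 19.98
ee_pos: [0.4959, 0.0036, 0.0259]
ee_rot: [0.529, -3.097, -0.0]
force: [0.2, 1.2, 1.4]
gripper_width: 0.0195
grasp_force: 30.1
```

>>> {"name": "apply_moves", "arguments": {
  "jaw": [1, 1, 1, 1],
  "dp": [
    [0, 0, 0],
    [0, 0, 0],
    [0, 0, 0],
    [0, 0, 0]
  ],
  "spin": [0, 0, 0, 0]
}}

```text
clock: 20.32
ee_pos: [0.4959, 0.0036, 0.0259]
ee_rot: [0.529, -3.097, -0.0]
force: [-0.9, 0.7, 0.9]
gripper_width: 0.0196
grasp_force: 30.0
```

```bash
python3 -c "from h import *;st()"
```

```text
20.32 q [-0.146   0.6348  0.06    2.0577 -0.0819  0.4515  1.8854] p [0.4959 0.0036 0.0259] f [-0.8878  0.7465  0.8637] t [0.1856 0.1924 0.1144] w 0.0196 29.99840235337615 yaz 109.39747694612112
```

>>> {"name": "apply_moves", "arguments": {
  "jaw": [1, 1, 1, 1, 1, 1],
  "dp": [
    [0.004, 0, 0],
    [0.004, 0, 0],
    [0.004, 0, 0],
    [0.004, 0, 0],
    [0.004, 0, 0],
    [0.004, 0, 0]
  ],
  "spin": [0, 0, 0, 0, 0, 0]
}}

```text
clock: 20.82
ee_pos: [0.4931, 0.0024, 0.026]
ee_rot: [-0.529, 3.096, -0.0]
force: [3.1, 1.6, -2.1]
gripper_width: 0.0198
grasp_force: 30.0
```

```bash
python3 -c "from h import *;st()"
```

```text
20.82 q [-0.1438  0.6313  0.0596  2.0656 -0.0817  0.4457  1.8871] p [0.4931 0.0024 0.026 ] f [ 3.1456  1.5558 -2.1126] t [ 0.3733 -0.6697  0.0207] w 0.0198 29.985806783661246 yaz 109.38227478869226
```

>>> {"name": "apply_moves", "arguments": {
  "jaw": [1, 1, 1],
  "dp": [
    [0.004, 0, 0],
    [0.004, 0, 0],
    [0.004, 0, 0]
  ],
  "spin": [0, 0, 0]
}}

```text
clock: 21.07
ee_pos: [0.4911, 0.0017, 0.026]
ee_rot: [-0.529, 3.096, -0.0]
force: [3.6, 1.8, -1.7]
gripper_width: 0.0196
grasp_force: 30.0
```

```bash
python3 -c "from h import *;st()"
```

```text
21.07 q [-0.1428  0.6297  0.0595  2.0702 -0.0815  0.4434  1.888 ] p [0.4911 0.0017 0.026 ] f [ 3.5951  1.8477 -1.651 ] t [ 0.352  -0.748   0.0105] w 0.0196 29.983022958040237 yaz 109.37801789063636
```

Drag is about 4 N, consistent with a press of ~3 N. Finishing the centimetre.

>>> {"name": "apply_moves", "arguments": {
  "jaw": [1, 1, 1, 1, 1, 1, 1, 1],
  "dp": [
    [0.004, 0, 0],
    [0.004, 0, 0],
    [0.004, 0, 0],
    [0.004, 0, 0],
    [0.004, 0, 0],
    [0.004, 0, 0],
    [0.004, 0, 0],
    [0.004, 0, 0]
  ],
  "spin": [0, 0, 0, 0, 0, 0, 0, 0]
}}

```text
clock: 21.73
ee_pos: [0.4864, 0.0001, 0.0259]
ee_rot: [-0.529, 3.097, -0.0]
force: [4.2, 0.3, -0.9]
gripper_width: 0.0196
grasp_force: 30.0
```

```bash
python3 -c "from h import *;st()"
```

```text
21.73 q [-0.14    0.6253  0.0587  2.0815 -0.0812  0.4367  1.8903] p [0.4864 0.0001 0.0259] f [ 4.2442  0.3437 -0.8815] t [ 0.3088 -0.7236 -0.0254] w 0.0196 29.982192451134324 yaz 109.38508168509604
```

>>> {"name": "apply_moves", "arguments": {
  "jaw": [1, 1],
  "dp": [
    [0, 0, 0],
    [0, 0, 0]
  ],
  "spin": [0, 0]
}}

```text
clock: 21.9
ee_pos: [0.4862, 0.0001, 0.0259]
ee_rot: [0.529, -3.097, 0.0]
force: [3.5, 0.7, -1.1]
gripper_width: 0.0198
grasp_force: 30.0
```

>>> {"name": "apply_moves", "arguments": {
  "jaw": [0.2, 0.2, 0.2, 0.2, 0.2, 0.2, 0.2, 0.2],
  "dp": [
    [0, 0, 0],
    [0, 0, 0],
    [0, 0, 0],
    [0, 0, 0],
    [0, 0, 0],
    [0, 0, 0],
    [0, 0, 0],
    [0, 0, 0]
  ],
  "spin": [0, 0, 0, 0, 0, 0, 0, 0]
}}

```text
clock: 22.57
ee_pos: [0.4863, 0.0001, 0.0259]
ee_rot: [0.529, -3.097, 0.0]
force: [0.8, -1.3, -0.2]
gripper_width: 0.0702
grasp_force: 0.0
```

>>> {"name": "apply_moves", "arguments": {
  "jaw": [0.2, 0.2, 0.2, 0.2, 0.2, 0.2, 0.2, 0.2],
  "dp": [
    [0, 0, -0.1],
    [0, 0, -0.15],
    [0, 0, -0.2],
    [0, 0, -0.2],
    [0, 0, -0.2],
    [0, 0, -0.2],
    [0, 0, 0],
    [0, 0, 0]
  ],
  "spin": [0, 0, 0, 0, 0, 0, 0, 0]
}}

```text
clock: 23.23
ee_pos: [0.4874, 0.0002, 0.1848]
ee_rot: [-0.528, 3.093, -0.0]
force: [-0.6, 0.3, -0.7]
gripper_width: 0.0705
grasp_force: 0.0
```

Run:
```python
from h import *
st(); c=r.capture('scene'); save(c,'s5'); w=r.capture('wrist'); save(w,'w5')
print(brass(c['frame'])); f=w['frame'].astype(int)
o=(f[...,0]>90)&(f[...,0]>1.6*f[...,1])&(f[...,0]>2*f[...,2])
n,l,s,_=cv2.connectedComponentsWithStats(o.astype(np.uint8)); k=1+s[1:,4].argmax(); print(s[k],pca(w,l==k,.06))
a=cv2.resize(cv2.imread('pics/s5.png')[190:310,230:400],(595,420)); b=cv2.imread('pics/w5.png')[20:400,200:405]
cv2.imwrite('pics/c5.png',np.hstack([a,cv2.resize(b,(205,420))]))
```

```text
23.23 q [-0.1763  0.3339  0.1004  2.0164 -0.0465  0.7898  1.8604] p [0.4874 0.0002 0.1848] f [-0.5657  0.2586 -0.6632] t [-0.0049  0.0057 -0.0464] w 0.0705 0.0 yaz 109.3889619712996
(np.float64(334.64724040569564), np.float64(248.95839810690615), np.float64(11.026293256090444))
[ 305  158   20   76 1316] (array([ 0.4834, -0.0018]), ((484.84918212890625, -1.0051803588867188), (74.03190612792969, 18.23267364501953), 18.84029769897461), np.float64(-160.25107852109517))
```

View pics/c5.png

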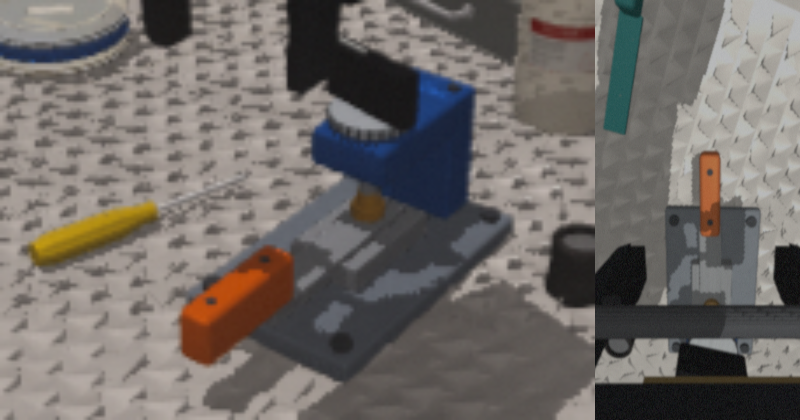

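The crop shows the blade under the brass foot (368,205), the handle about 10 mm further out, and the screwdriver and loupe untouched.

```bash
python3 -c "from rig import r;print(r.hand_in())"
```

```text
the job is handed in; nothing more can be done
None
```

The job is handed in: I set the foot to an estimated 3 N press and pulled the blade about 10 mm out against roughly 4 N of drag; it lies in the gap under the foot, with the screwdriver, loupe and turquoise gauge untouched (about 23 s used).

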